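Clamp the pressure cooker shut

ROBOT

A 6-joint arm with a two-finger parallel gripper is mounted at the origin on the work surface. World frame = base frame: x ahead of the robot, y to its left, z up, the work surface at z = 0. Lengths are in m, angles in rad, forces in N, time in s.
With the tool pointing down it reaches from about 0.25 to 0.725 m from the base axis. Payload 4 kg.
Tool frame: the origin (TCP) lies on the centre line of the jaws, within the pads' length; the fingertips stand 14 mm ahead of it and the grasp point (between the pads) lies 5 mm behind it; z points along the fingers, y is the line along which they close (so a half turn about z gives the same grasp; the last joint's range is limited). The gripper opens to 85 mm and grips with 20 to 120 N. Pads are 22 mm wide; open, the fingers measure 114 mm over their backs; the gripper's body (76 mm by 85 mm) begins 54 mm behind the grasp point. The pads swing forward as they close: fully open they stand 13 mm farther back than shut.
Start: joints at [-1.154, 0.241, 0.005, 1.335, 0, 1.571], TCP at [0.202, -0.457, 0.245] pointing down, gripper open.
Joint ranges: [-2.72, 2.72], [-1.05, 1.87], [-1.09, 1.28], [-1.99, 2.15], [-1.42, 1.44], [-3.14, 3.14]. Speed limits (rad/s): [2.79, 2.79, 3.14, 3.14, 3.14, 3.14].

INTERFACE

Orientations are given as [roll, pitch, yaw] about the fixed x, y, z axes, in that order (R = Rz(yaw) Ry(pitch) Rx(roll)).
In Python, from bench import r gives the robot as it stands.
- The arm moves only by the shell command python3 -m jog 'ROWS' [FORCE]. ROWS is JSON, a list that holds one entry, the list of rows, each a list of 7 numbers: the shift along the tool's x, y, z in mm, then the turn, a rotation vector about the tool's x, y, z in degrees, then the finger opening in mm, from 0 to 85.4. A call has 1 to 5 rows; each row shifts and turns the commanded pose from where the row before left it, along the tool's axes as they then stand; what a row does not reach is not made up. A row lasts 1/12 s, in which the tool goes at most 41.7 mm and 7.16 degrees, less where a joint would pass 70% of its speed; a pose out of reach is approached as far as the arm can. A call is refused whole if a number of a shift passes 41.7 or a number of a turn 7.16, either way. A call with a gripper value outside its range is refused whole. The fingers move at their own pace and stop on an object; FORCE is the grip in N (left out, the last holds). Time passes only in rows, so rows that do not move let the fingers close. It gives the time, the measured TCP pose, the force, the opening and the grip force at its end, in the units of the state.
- r.sense(): the state, without advancing time (a new reading comes with each control period).
- r.camera(name): name is "scene" or "side" or "wrist"; returns a dict with "image" (384x512x3 uint8, red, green, blue), "z_map" (384x512 float32, m along the optical axis (not along the pixel's ray), 0 where there is no reading), "K" (3x3 intrinsics, pixels), "world_to_cam" (4x4, takes a point from world to camera coordinates); the wrist camera has in their place "T_tool_cam" (4x4, takes a point from camera to tool coordinates, whose origin is the TCP and whose axes are the flange's). Camera axes: x right, y up, looking along -z (the intrinsics and any distortion apply to the point x, -y, -z); pixel columns grow to the right and rows downward; lengths in m; the calibration is good to about 2 mm. A picture is of the moment at which its call begins: read the wrist's pose just before it.
- r.finish_job(): hands the job in; it is judged then, once.
The state is a dict: "time": time; "joints": joint angles; "dq": joint speeds; "joint_torque": joint torques, N m; "eef_pos": TCP position; "ee_rot": TCP orientation; "force": force on the tool from outside, world axes, zero at the start; "wrist_torque": the same for the moment, N m; "width": opening from 0.0 (shut) to 1.0 (fully open); "grip_force": force on a finger pad.
Only numpy, scipy, OpenCV 4.12 (cv2) and the standard library are available. Lean on these libraries where they do the work, as an engineer would, in place of code of your own. Each camera call takes 0.05 s, during which the arm holds its last target. There are 200 camera calls.

TASK

Close the pressure cooker on the hob for cooking: swing its steel clamp bridge clockwise until it is hard up against the stops under both lugs, and only then screw the black knob down clockwise until its ratchet slips. Stop at the first or second click, leave the knob tight and let go. Keep a light hand: the full cooker must stay where it stands on the glass, you must not lean on it, and nothing else may be disturbed.

Things in the scene. Friction and masses are not known exactly. Their poses are not given: they have to be found in the camera images.
- pot: The pressure cooker: a full steel pot, lid already seated, about 5 kg, loose on the smooth hob (slides or turns if pushed sideways with more than about 15 N). Origin: centre of its underside, z up. 200 mm across, rim at z = 125 mm, lid domed to 142 mm, with a flat boss at its centre, top at z = 146 mm. Black loop handles on the +x and -x sides.
- pot_handle (a point): Outer middle of the pot's handle on its +x side, 150 mm from the axis, 96 mm above the underside.
- lug (a point): Underside middle of the steel lug on the pot's +y side of the rim, 108 mm from the axis and 103 mm above the pot's underside; its twin is on the -y side. Each lug has a stop tab at its clockwise end (seen from above).
- vent (a point): Top of the black vent weight on the lid, 28 mm across, 66 mm from the axis, 161 mm above the pot's underside, 34 degrees counter-clockwise of the +x handle; a small brass valve, 150 mm high, stands across from it. Both are fixed.
- bridge (a joint): Turn of the clamp bridge about the pot's vertical axis, in rad, growing clockwise from above: 0 fully open, 1.2 home, with both toes under the lugs and hard against the stop tabs; then the bar lies along the pot's y axis. At value q the bar lies (1.2 - q) counter-clockwise of the pot's y axis. Friction about 0.2 N m; it stays where it is left.
- bridge_end (a point): Top of one end of the clamp bridge (the end that comes over lug): a flat steel bar 26 mm wide, 6 mm thick, 250 mm long across the lid, centred on the pot's axis, which it turns about. This point is 115 mm from the axis, 168 mm above the pot's underside. Its y axis points outward along the bar. The bar is 15 mm or more clear of the lid; at each end a leg goes down outside the rim to a toe.
- knob_grip (a point): Where to grip the black knob, on the pot's axis. Carried by the bridge, it has a round skirt 62 mm across and on it a straight grip bar 60 mm long, 20 mm thick, 38 mm tall from the skirt; this point is 26 mm above the skirt and 12 mm below the bar's top. x axis along the bar, z up. Bar top 231 to 234 mm above the pot's underside; the skirt's underside stands 10 mm or more over the bridge.
- skirt_nick (a point): Steel nick in the knob's skirt, on its +x side, 31 mm from the axis. At the start it stands over the raised steel witness mark on the edge of the collar below, which turns with the screw. Once the screw is hard down, torque jumps to about 0.35 N m; some 0.1 rad on, the 12-tooth ratchet gives way, torque drops to 0 or below, and 0.4 rad further it sits one tooth (30 degrees) on: one click.
- foot (a point): Underside of the swivel foot of the screw that the knob drives down through the bridge, on the pot's axis (the foot does not turn). Clockwise from above tightens: it sinks 0.8 mm per rad, against about 0.1 N m of friction. At the start 0.5 to 3.5 rad of turn remain (not told) until it is hard down on the lid's boss, 146 mm above the pot's underside. Turning back loosens it.
- hob: The fixed black glass hob, 500 x 600 x 6 mm, origin at the centre of its underside on the worktop; four round zones, and four small control knobs along its right (-y) edge.
- saucepan: Bystander: lidded steel saucepan, 164 mm across, 117 mm tall with its black lid knob, black handle reaching 218 mm to its -x. Origin: centre of its underside. It stands on the front zone beside the cooker's.
- canister: Bystander: round black storage tin, 94 mm across, 148 mm tall, beside the hob. Origin: centre of its underside.
- mill: Bystander: dark wooden pepper mill, 54 mm across, 147 mm tall, beside the hob. Origin: centre of its underside.
- spoon: Bystander: wooden spoon lying on the worktop in front of the hob.

How it is judged:
By the outcome, as a careful person would: the job done as asked, in the order asked, and still so for the second after the job is handed in, with the robot touching nothing.
It also fails if it takes over 72 s, if anything falls off the work surface, if the arm or the gripper's body presses on something with over 40 N, if the wrist force passes 120 N, or if a joint passes its speed limit or range.

## Working session

There is one attempt and no reset: what is moved stays moved. The work goes in short steps, Python scripts to look and compute and a shell command to move; the robot and the scene stay as the last step left them, time stands still between calls to the robot, and variables do not carry over. Pictures are saved under pics/ and viewed, at most 13 in all, crops included, and the job is handed in when it is done.

```bash
mkdir -p pics; ls; cat > h.py <<'E'
import numpy as np,cv2
from bench import r
from scipy.spatial.transform import Rotation as R
def cloud(name):
    s=r.sense(); c=r.camera(name); z=c["z_map"]; K=c["K"]
    v,u=np.mgrid[:z.shape[0],:z.shape[1]]
    P=np.stack([(u-K[0,2])/K[0,0]*z,-(v-K[1,2])/K[1,1]*z,-z],-1)
    if "world_to_cam" in c: M=np.linalg.inv(c["world_to_cam"])
    else:
        T=np.eye(4);T[:3,:3]=R.from_euler('xyz',s["ee_rot"]).as_matrix();T[:3,3]=s["eef_pos"];M=T@c["T_tool_cam"]
    W=P@M[:3,:3].T+M[:3,3]; W[z==0]=np.nan
    return c,W
def save(name,im): cv2.imwrite('pics/'+name,im[...,::-1])
E
python3 - <<'E'
from h import *
print(r.sense())
ims=[]
for n in("scene","side"):
    c,W=cloud(n); np.savez(n+'.npz',W=W,im=c["image"]); print(n,{k:v for k,v in c.items() if k not in("image","z_map")})
    save(n+'0.png',c["image"])
    m=(W[...,2]>.1)&(W[...,2]<.4); 
    print(np.isfinite(W).mean(), [ (np.nanmin(W[m][:,i]),np.nanmax(W[m][:,i])) for i in range(3)])
E
```

```text
pics
{'time': 0.0, 'joints': array([-1.15400929e+00,  2.41432483e-01,  3.71710613e-03,  1.33520332e+00,
       -1.63802854e-05,  1.57079241e+00]), 'dq': array([ 0.00129256,  0.00032557,  0.00111505, -0.00110018, -0.00101284,
        0.00097839]), 'joint_torque': array([ 5.96750633e-04, -3.72319543e+01,  2.52407008e+01,  1.68404868e-02,
        9.17958369e-05, -9.55798555e-06]), 'eef_pos': array([ 0.20216194, -0.45664336,  0.24440048]), 'ee_rot': array([-3.13947028e+00,  1.63719289e-05,  4.16790992e-01]), 'force': array([-0.32966278,  0.0124522 ,  1.30210623]), 'wrist_torque': array([ 0.02909763, -0.02428192, -0.02000008]), 'grip_force': 0.0, 'width': 0.9997283714571097}
scene {'K': array([[370.33525472,   0.        , 261.85426238],
       [  0.        , 370.33525472, 186.25950782],
       [  0.        ,   0.        ,   1.        ]]), 'world_to_cam': array([[ 1.45816475e-02,  9.99892594e-01,  1.47535682e-03,
        -8.46151619e-03],
       [-8.18643162e-01,  1.10912142e-02,  5.74195401e-01,
         3.62161633e-01],
       [ 5.74117365e-01, -9.58050568e-03,  8.18716963e-01,
        -
[... 271 characters left out ...]
(0.100015252526783), np.float64(0.39997861615820895))]
side {'K': array([[372.68297749,   0.        , 257.82898348],
       [  0.        , 372.68297749, 187.1654143 ],
       [  0.        ,   0.        ,   1.        ]]), 'world_to_cam': array([[-0.98365646, -0.17956075, -0.01333855,  0.5326524 ],
       [ 0.07550288, -0.47859692,  0.87478243, -0.1896041 ],
       [-0.16346037,  0.85947829,  0.48433231, -1.37882979],
       [ 0.        ,  0.        ,  0.        ,  1.        ]])}
0.9937540690104166 [(np.float64(-1.252834113259586), np.float64(1.6268977348474862)), (np.float64(-2.524978633524), np.float64(0.47086531928127306)), (np.float64(0.10000418557970914), np.float64(0.39996949775843077))]
```

View pics/scene0.png

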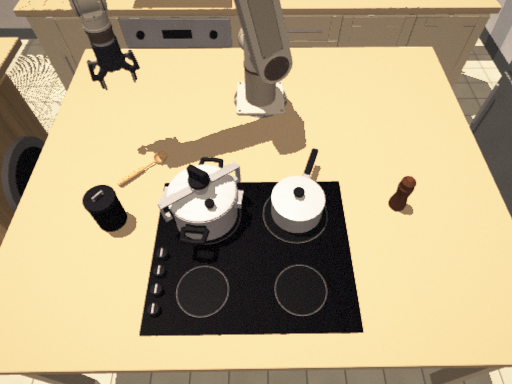

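View pics/side0.png

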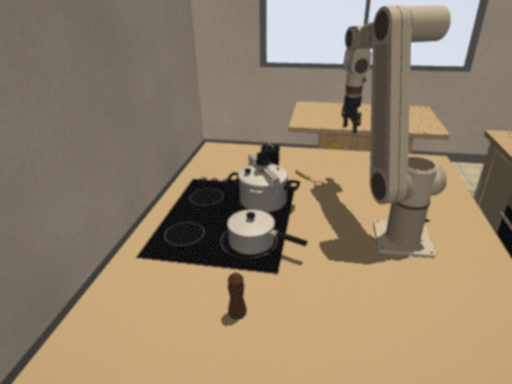

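The scene picture shows the cooker at about (205,205), with handles at (210,162) and (195,235). The bridge bar runs from (165,205) to (238,172), the knob is at (198,178) and the vent at (209,203). The saucepan is at (298,205). The side view shows the cooker at (262,185), behind the saucepan.

```bash
python3 - <<'E'
from h import *
d=np.load('scene.npz');W=d['W'];im=d['im'].astype(int)
print('hob z',np.nanmedian(W[255:265,245:255,2]))
v,u=np.mgrid[:384,:512]
roi=(u>150)&(u<255)&(v>145)&(v<255)
x,y,z=W[...,0],W[...,1],W[...,2]
br=im.sum(-1)
def st(n,m):
    P=W[m]; print(n,len(P),P.mean(0).round(4)); return P
B=st('bar',roi&(z>.168)&(z<.186)&(br>330))
c=np.median(B,0)[:2]
l=cv2.fitLine(B[:,:2].astype(np.float32),cv2.DIST_HUBER,0,.01,.01).ravel();t=(B[:,:2]-l[2:])@l[:2];print(l,t.min(),t.max(),'ang',np.degrees(np.arctan2(l[1],l[0])), 'ends',l[2:]+l[:2]*t.min(),l[2:]+l[:2]*t.max())
K=st('knobtop',roi&(z>.229)&(z<.245))
rr=cv2.minAreaRect((K[:,:2]*1000).astype(np.float32));print(rr)
kl=cv2.fitLine(K[:,:2].astype(np.float32),cv2.DIST_L2,0,.01,.01).ravel();print('kang',np.degrees(np.arctan2(kl[1],kl[0])),kl)
P=st('lid rim/body',roi&(z>.12)&(z<.137)&(br>250))
dark=roi&(br<130)
for nm,m in(('h far',dark&(z>.085)&(z<.125)&(v>220)),('h near',dark&(z>.085)&(z<.125)&(v<172)),('vent',dark&(z>.15)&(z<.175)&(v>193)&(v<215))):
    Q=st(nm,m); print(Q.min(0),Q.max(0))
# pot wall circle from side+scene
S=np.load('side.npz')['W'];
for z0 in(.03,.06,.09):
  A=np.concatenate([w[(abs(w[...,2]-z0)<.012)&(w[...,0]>.25)&(w[...,0]<.52)&(w[...,1]>-.3)&(w[...,1]<-.02)] for w in(W,S)])
  from scipy.optimize import least_squares
  f=least_squares(lambda p:np.hypot(A[:,0]-p[0],A[:,1]-p[1])-.1,[.37,-.15],loss='soft_l1',f_scale=.002);print(z0,len(A),f.x,np.median(abs(f.fun)))
q=cv2.resize(im[140:260,140:260].astype(np.uint8),(600,600),interpolation=cv2.INTER_CUBIC);save('crop0.png',q)
E
```

```text
hob z 0.00571363457520524
bar 565 [ 0.5584 -0.1859  0.1735]
[ 0.55971134 -0.82868767  0.5584043  -0.18588679] -0.13615914528331044 0.12096940790982766 ang -55.96416 ends [ 0.48219451 -0.07305338] [ 0.62611228 -0.28613264]
knobtop 143 [ 0.5561 -0.1791  0.2364]
((554.2987670898438, -179.46255493164062), (57.74652862548828, 19.32032585144043), 57.032928466796875)
kang 58.535892 [ 0.52196425  0.8529673   0.55612093 -0.17907365]
lid rim/body 519 [ 0.5968 -0.1627  0.1329]
h far 326 [ 0.6801 -0.1955  0.1057]
[ 0.63616289 -0.2788998   0.09284445] [ 0.70952262 -0.15427404  0.11196746]
h near 67 [ 0.4139 -0.1571  0.107 ]
[ 0.40265919 -0.19484059  0.1005685 ] [ 0.43810886 -0.12598966  0.11213556]
vent 52 [ 0.6138 -0.1471  0.1659]
[ 0.60046652 -0.15696117  0.15939624] [ 0.62548094 -0.137241    0.16997183]
0.03 91 [ 0.41115627 -0.04866045] 0.00500196237187038
0.06 94 [ 0.41463762 -0.04516436] 0.005362047355096468
0.09 121 [ 0.40859101 -0.05240205] 0.010891624912432077
```

View pics/crop0.png

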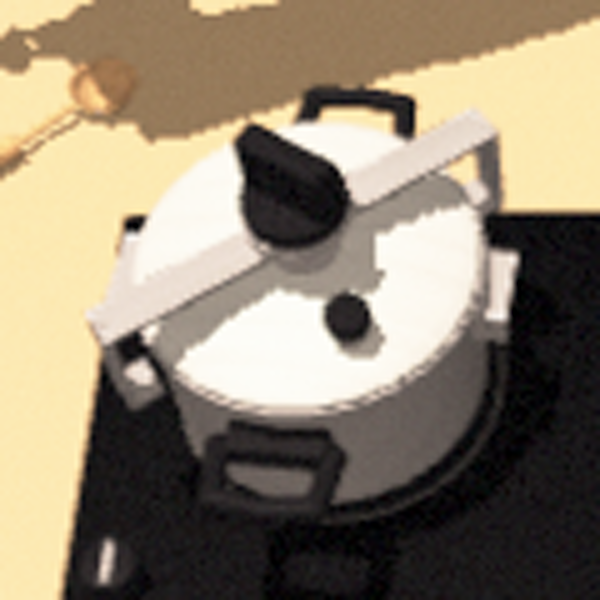

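The crop shows the right bar end at (485,125) and the +y lug at (500,290). The knob is at (295,190), the vent at (348,317), the far handle at (275,470) and the near handle at (358,110). From this:
- **Pot centre:** about (0.556, -0.179), with its x axis near -7.5°.
- **Bar:** at 124°, so it needs about 41° more clockwise.

Next I'll raise the arm and look from above.

```bash
cat >> h.py <<'E'
def to(x,y,z,yaw):
    "rows needed to reach target pose (pointing down), from measured pose"
    s=r.sense(); T=R.from_euler('xyz',s["ee_rot"]); d=T.inv().apply(np.array([x,y,z])-s["eef_pos"])*1e3
    w=(T.inv()*R.from_euler('xyz',[np.pi,0,yaw])).as_rotvec(degrees=True)
    print('shift',d.round(1),'turn',w.round(2),'j',s["joints"].round(2),'t',s["time"],'F',s["force"].round(1),s["wrist_torque"].round(2))
E
python3 - <<'E'
from h import *
print(r.camera("wrist")["T_tool_cam"].round(3),r.camera("wrist")["K"])
to(.53,-.18,.45,.417)
E
python3 -m jog '[[[0,0,-40,0,0,0,0],[0,0,-40,0,0,0,0],[0,0,-40,0,0,0,0],[40,0,-40,0,0,0,0],[40,0,-40,0,0,0,0]]]'
```

```text
[[-0.     0.952  0.305  0.078]
 [ 1.     0.    -0.     0.   ]
 [-0.     0.305 -0.952 -0.128]
 [ 0.     0.     0.     1.   ]] [[286.72717104   0.         254.9841066 ]
 [  0.         286.72717104 191.40691781]
 [  0.           0.           1.        ]]
shift [ 411.7 -120.7 -205.1] turn [-0.08 -0.   -0.01] j [-1.15  0.24  0.    1.34  0.    1.57] t 0.2 F [0.5 0.  0.8] [-0.    0.03  0.04]
time: 0.62
eef_pos: [0.2558, -0.4335, 0.4264]
ee_rot: [3.14, -0.0, 0.413]
force: [0.7, -1.3, -0.4]
width: 0.301
grip_force: 0.0
```

```bash
python3 -m jog '[[[40,-15,0,0,0,0,0],[40,-15,0,0,0,0,0],[40,-15,0,0,0,0,0],[40,-15,0,0,0,0,0],[40,-15,0,0,0,0,0]]]'; python3 -m jog '[[[40,-15,0,0,0,0,0],[40,-15,0,0,0,0,0],[40,-15,0,0,0,0,0],[0,0,0,0,0,0,0],[0,0,0,0,0,0,0]]]'
python3 - <<'E'
from h import *
c,W=cloud("wrist");np.savez('w1.npz',W=W,im=c["image"]);save('w1.png',c["image"])
s=r.sense();print(s["eef_pos"],s["ee_rot"],s["joints"])
E
```

```text
time: 1.03
eef_pos: [0.4061, -0.2859, 0.4242]
ee_rot: [3.142, 0.0, 0.416]
force: [-0.1, -0.7, -0.0]
width: -0.004
grip_force: 0.0
time: 1.45
eef_pos: [0.4956, -0.198, 0.4231]
ee_rot: [-3.14, 0.002, 0.422]
force: [-1.2, 0.4, 0.4]
width: -0.001
grip_force: 0.0
[ 0.49470001 -0.19920338  0.42352244] [-3.14077104e+00  1.41132618e-03  4.19171864e-01] [-3.82570037e-01  3.24083020e-01  5.78104776e-01  1.82638998e+00
 -4.42737658e-04  2.33985168e+00]
```

View pics/w1.png

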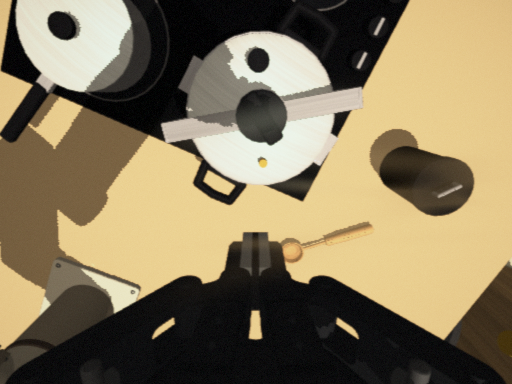

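In the wrist view the bar runs from (163,133) to (362,97) and the knob is at (262,116). The vent is at (257,60), the brass valve at (263,162), the near handle at (220,182), and the lugs at (190,75) and (325,150).

```bash
cat > meas.py <<'E'
from h import *
def meas(f):
    d=np.load(f);W=d['W'];im=d['im'].astype(int);x,y,z=W[...,0],W[...,1],W[...,2];br=im.sum(-1)
    v=np.mgrid[:384,:512][0]
    roi=(np.hypot(x-.556,y+.179)<.16)&(v<225)
    L=W[roi&(z>.155)&(z<.190)&(br>300)]
    l=cv2.fitLine(L[:,:2].astype(np.float32),cv2.DIST_HUBER,0,.01,.01).ravel()
    t=(L[:,:2]-l[2:])@l[:2];n=(L[:,:2]-l[2:])@np.array([-l[1],l[0]]);a,b=np.percentile(t,[.5,99.5]);n0=np.percentile(n,[2,98]).round(4)
    print('bar z',np.median(L[:,2]),'ang',np.degrees(np.arctan2(l[1],l[0]))%180,'mid',(l[2:]+l[:2]*(a+b)/2).round(4),'len',b-a,'w',n0)
    K=W[roi&(z>.228)&(z<.25)]
    if len(K)>10: print('knob',len(K),np.median(K[:,2]),cv2.minAreaRect((K[:,:2]*1000).astype(np.float32)))
    B=W[roi&(br<150)&(z>.155)&(z<.178)&(np.hypot(x-.556,y+.179)>.045)];B=B[B[:,0]>.57]
    print('vent',len(B),np.median(B,0).round(4))
    Y=W[roi&(im[...,0]-im[...,2]>70)&(z>.13)&(z<.17)]; print('valve',len(Y),np.median(Y,0).round(4))
    H=W[roi&(br<150)&(z>.08)&(z<.12)&(np.hypot(x-.556,y+.179)>.106)]
    for s in(H[H[:,0]<.5],H[H[:,0]>.6]):
        if len(s)>5: print('handle',len(s),s.mean(0).round(4),'ang',np.degrees(np.arctan2(*(s.mean(0)[:2]-[.556,-.179])[::-1])))
    # rim circle at z=.131 (lid edge/steel)
    m=(roi&(z>.115)&(z<.14)&(br>150)).astype(np.uint8)
    P=W[m>0];h=cv2.convexHull((P[:,:2]*1000).astype(np.float32));(cx,cy),rad=cv2.minEnclosingCircle(h);print('rim',cx,cy,rad)
E
python3 -c "
from meas import *
meas('w1.npz')"
```

```text
bar z 0.17378704378119386 ang 124.60189 mid [ 0.5509 -0.1809] len 0.254952438274552 w [-0.0127  0.0143]
knob 1047 0.23753093859075297 ((551.6979370117188, -180.16317749023438), (59.92548370361328, 19.929101943969727), 57.64698028564453)
vent 368 [ 0.6103 -0.1504  0.1668]
valve 57 [ 0.4936 -0.2105  0.1558]
handle 673 [ 0.4208 -0.1626  0.1076] ang 173.0701961970318
handle 1420 [ 0.6831 -0.1955  0.1071] ang -7.416183563131688
rim 558.2151489257812 -176.78732299804688 125.97042846679688
```

```bash
python3 -m jog '[[[2.5,-41,0,0,0,0,0],[0,-41,0,0,0,0,0],[0,0,40,0,0,-5.3,0],[0,0,40,0,0,-5.3,0],[0,0,40,0,0,0,0]]]'; python3 -m jog '[[[0,0,40,0,0,0,0],[0,0,20,0,0,0,0],[0,0,0,0,0,0,0],[0,0,0,0,0,0,0]]]'; python3 -c "
from h import *
to(.4632,-.1220,.174,np.radians(34.6))"
```

```text
time: 1.92
eef_pos: [0.4626, -0.1248, 0.3043]
ee_rot: [3.138, -0.003, 0.603]
force: [1.9, -0.9, 1.1]
width: -0.001
grip_force: 0.0
time: 2.25
eef_pos: [0.4621, -0.125, 0.2441]
ee_rot: [-3.14, 0.001, 0.599]
force: [-0.2, 0.2, 0.3]
width: -0.003
grip_force: 0.0
shift [ 2.7 -1.8 70.1] turn [-0.08  0.08 -0.26] j [-0.26  0.2  -0.05  1.32 -0.    2.28] t 2.25 F [-0.2  0.2  0.3] [ 0.  0. -0.]
```

```bash
python3 -m jog '[[[2.7,-1.8,35,0,0,0,0],[0,0,35,0,0,0,0],[0,0,0,0,0,0,0],[6,0,0,0,0,0,0],[5,0,0,0,0,0,0]]]'; python3 -m jog '[[[2,0,0,0,0,0,0],[2,0,0,0,0,0,0],[2,0,0,0,0,0,0],[2,0,0,0,0,0,0],[0,0,0,0,0,0,0]]]'; python3 -c "
from h import *
to(.4632,-.1220,.174,np.radians(34.6))"
```

```text
time: 2.67
eef_pos: [0.476, -0.1155, 0.1774]
ee_rot: [3.138, -0.003, 0.601]
force: [0.4, 1.1, -0.2]
width: 0.0
grip_force: 0.0
time: 3.08
eef_pos: [0.4809, -0.1101, 0.1748]
ee_rot: [3.141, -0.001, 0.602]
force: [-0.3, -0.0, -0.9]
width: -0.001
grip_force: 0.2
shift [-21.3  -0.2   0.8] turn [ 0.04 -0.05 -0.1 ] j [-0.23  0.27 -0.15  1.15  0.    2.31] t 3.0833 F [-0.3 -0.  -0.9] [-0.05  0.07  0.01]
```

```bash
python3 -m jog '[[[4.3,-1,0,0,0,2.5,0],[4.3,-1,0,0,0,2.5,0],[4.3,-1,0,0,0,2.5,0],[4.3,-1,0,0,0,2.5,0],[0,0,0,0,0,0,0]]]'; python3 - <<'E'
from h import *
from meas import *
c,W=cloud("wrist");np.savez('w2.npz',W=W,im=c["image"]);save('w2.png',c["image"])
s=r.sense();print(s["force"],s["wrist_torque"],np.degrees(s["ee_rot"][2]),s["eef_pos"])
meas('w2.npz')
E
```

```text
time: 3.5
eef_pos: [0.4934, -0.0977, 0.1742]
ee_rot: [-3.141, -0.0, 0.427]
force: [0.1, 1.2, 0.8]
width: -0.001
grip_force: 0.0
[-0.42488865  0.75456755  0.71631269] [-0.02974025 -0.05501862  0.00152157] 24.567096563466805 [ 0.49322165 -0.0975708   0.17416172]
bar z 0.17391896229361636 ang 128.05951 mid [ 0.5363 -0.1256] len 0.13576325382906018 w [-0.0116  0.0139]
vent 3661 [ 0.6097 -0.1472  0.1666]
valve 0 [nan nan nan]
handle 403 [ 0.6674 -0.1632  0.1061] ang 8.08344049418289
rim 580.96142578125 -118.93463134765625 93.07144165039062
  return _methods._mean(a, axis=axis, dtype=dtype,
  ret = um.true_divide(
```

View pics/w2.png

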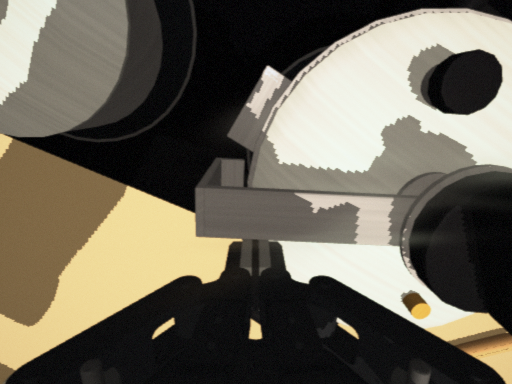

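The wrist view shows the fingers at (257,245) against the bar, whose end is at (197,210). The lug and its tab are at (262,108), with the leg heading for it, so the bar is moving as planned.

```bash
python3 -m jog '[[[4.3,-1,0,0,0,2.5,0],[4.3,-1,0,0,0,2.5,0],[4.3,-1,0,0,0,2.5,0],[4.3,-1,0,0,0,2.5,0],[0,0,0,0,0,0,0]]]';python3 -m jog '[[[4.3,-1,0,0,0,2.5,0],[4.3,-1,0,0,0,2.5,0],[4.3,-1,0,0,0,2.5,0],[0,0,0,0,0,0,0]]]'; python3 - <<'E'
from h import *
from meas import *
c,W=cloud("wrist");np.savez('w3.npz',W=W,im=c["image"]);save('w3.png',c["image"])
s=r.sense();print(s["force"],s["wrist_torque"],np.degrees(s["ee_rot"][2]),s["eef_pos"])
d=W[(abs(W[...,2]-.174)<.006)&(c["image"].sum(-1)>150)&(abs(np.mgrid[:384,:512][0]-215)<40)];l=cv2.fitLine(d[:,:2].astype(np.float32),cv2.DIST_HUBER,0,.01,.01).ravel();print(len(d),np.degrees(np.arctan2(l[1],l[0])))
E
```

```text
time: 3.97
eef_pos: [0.5077, -0.088, 0.174]
ee_rot: [-3.141, 0.0, 0.253]
force: [1.1, -0.6, 0.1]
width: 0.003
grip_force: 0.1
time: 4.3
eef_pos: [0.5197, -0.0824, 0.174]
ee_rot: [-3.141, 0.0, 0.123]
force: [0.3, -0.8, 0.3]
width: -0.0
grip_force: 0.1
[ 0.83245053  0.28229682 -0.18739565] [ 0.03301636  0.01982153 -0.03877011] 7.128963203536898 [ 0.51962943 -0.08235119  0.17405681]
11063 -84.5134
```

View pics/w3.png

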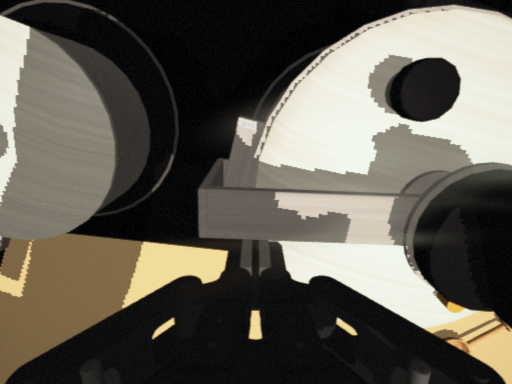

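The bar is now at about 95.5°, with its leg at the near end of the lug (245,130). About 12° remains, so I'll go slower.

```bash
python3 -m jog '[[[2.6,-0.6,0,0,0,1.5,0],[2.6,-0.6,0,0,0,1.5,0],[2.6,-0.6,0,0,0,1.5,0],[2.6,-0.6,0,0,0,1.5,0],[0,0,0,0,0,0,0]]]';python3 -m jog '[[[1.7,-0.4,0,0,0,1,0],[1.7,-0.4,0,0,0,1,0],[1.7,-0.4,0,0,0,1,0],[0,0,0,0,0,0,0]]]';python3 -m jog '[[[1.7,-0.4,0,0,0,1,0],[0,0,0,0,0,0,0],[0,0,0,0,0,0,0]]]'
```

```text
time: 4.77
eef_pos: [0.5295, -0.0794, 0.1741]
ee_rot: [-3.141, 0.001, 0.019]
force: [-0.3, 0.3, -0.8]
width: 0.003
grip_force: 0.4
time: 5.1
eef_pos: [0.535, -0.0781, 0.1741]
ee_rot: [-3.142, 0.0, -0.036]
force: [-0.6, -1.5, 0.5]
width: -0.001
grip_force: 0.7
time: 5.35
eef_pos: [0.5368, -0.0777, 0.1742]
ee_rot: [-3.141, -0.0, -0.052]
force: [-1.3, -1.3, -0.7]
width: -0.001
grip_force: 0.6
```

```bash
for i in 1 2 3; do python3 -m jog '[[[0.9,-0.2,0,0,0,0.5,0],[0,0,0,0,0,0,0],[0,0,0,0,0,0,0]]]'; python3 -c "
from h import *
print('fx',np.mean([r.sense()['force'] for _ in range(1)],0), r.sense()['wrist_torque'])"; done
```

```text
time: 5.6
eef_pos: [0.5375, -0.0776, 0.1742]
ee_rot: [-3.141, 0.0, -0.061]
force: [-1.7, -0.3, 0.4]
width: -0.002
grip_force: 0.8
fx [-1.7484872  -0.25072585  0.42034664] [-0.1139619   0.28964493 -0.00991195]
time: 5.85
eef_pos: [0.5385, -0.0774, 0.1742]
ee_rot: [-3.141, 0.0, -0.07]
force: [-1.8, -0.5, -0.3]
width: 0.001
grip_force: 0.8
fx [-1.8200651  -0.50647522 -0.31846449] [-0.11774316  0.41138536 -0.06000899]
time: 6.1
eef_pos: [0.5394, -0.0773, 0.1742]
ee_rot: [-3.142, -0.0, -0.079]
force: [-1.4, -0.5, -0.4]
width: -0.0
grip_force: 0.8
fx [-1.35514192 -0.49155029 -0.40476077] [-0.080132    0.30990943 -0.01394418]
```

```bash
for i in 1 2; do python3 -m jog '[[[0.9,-0.2,0,0,0,0.5,0],[0,0,0,0,0,0,0],[0,0,0,0,0,0,0]]]'; python3 -c "
from h import *
print(r.sense()['wrist_torque'])"; done
python3 - <<'E'
from h import *
c,W=cloud("wrist");np.savez('w4.npz',W=W,im=c["image"]);save('w4.png',c["image"])
d=W[(abs(W[...,2]-.174)<.006)&(c["image"].sum(-1)>150)&(abs(np.mgrid[:384,:512][0]-215)<40)];l=cv2.fitLine(d[:,:2].astype(np.float32),cv2.DIST_HUBER,0,.01,.01).ravel();print(len(d),np.degrees(np.arctan2(l[1],l[0])))
E
```

```text
time: 6.35
eef_pos: [0.5403, -0.0772, 0.1742]
ee_rot: [-3.142, -0.0, -0.088]
force: [-1.6, -1.0, -1.0]
width: -0.001
grip_force: 0.8
[-0.12701339  0.33843871 -0.03309221]
time: 6.6
eef_pos: [0.5409, -0.0771, 0.1742]
ee_rot: [3.142, 0.001, -0.096]
force: [-2.8, -1.2, -0.3]
width: 0.003
grip_force: 1.6
[-0.10666358  0.68983967 -0.00584436]
11034 83.46794
```

View pics/w4.png

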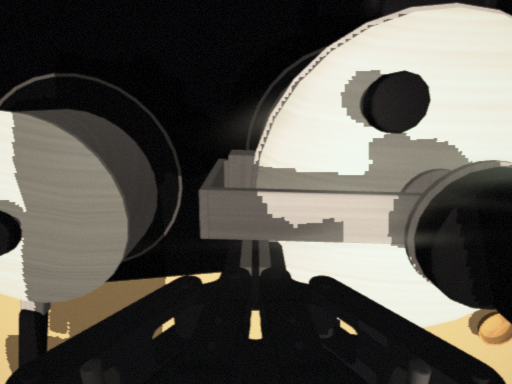

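The bar is at 83.5° with its end over the lug at (240,165), and the force is starting to rise at the stop. I'll firm it up gently.

```bash
for i in 1 2; do python3 -m jog '[[[0.6,0,0,0,0,0,0],[0,0,0,0,0,0,0],[0,0,0,0,0,0,0]]]'; python3 -c "
from h import *
print(r.sense()['wrist_torque'])"; done
```

```text
time: 6.9
eef_pos: [0.5409, -0.0771, 0.1742]
ee_rot: [3.142, 0.002, -0.096]
force: [-5.2, -0.4, 1.3]
width: -0.0
grip_force: 2.5
[-0.06645329  1.00355089 -0.04136404]
time: 7.15
eef_pos: [0.541, -0.0771, 0.1741]
ee_rot: [3.142, 0.003, -0.096]
force: [-6.1, 0.0, 2.2]
width: 0.001
grip_force: 3.2
[-0.02273438  1.31249788 -0.05912605]
```

```bash
python3 -m jog '[[[-8,0,0,0,0,0,0],[-12,0,0,0,0,0,0],[0,0,-30,0,0,0,0],[0,0,-40,0,0,0,0],[0,0,-40,0,0,0,85]]]'; python3 -m jog '[[[0,0,-40,0,0,-7,85],[0,0,-40,0,0,-7,85],[0,0,-40,0,0,-7,85],[0,0,0,0,0,-7,85],[0,0,0,0,0,-7,85]]]';for i in 1 2 3 4; do python3 -m jog '[[[0,0,0,0,0,-7,85],[0,0,0,0,0,-7,85],[0,0,0,0,0,-7,85],[0,0,0,0,0,-7,85],[0,0,0,0,0,-7,85]]]' |head -3; done;  python3 -m jog '[[[0,0,0,0,0,-7,85],[0,0,0,0,0,-7,85],[0,0,0,0,0,-7,85],[0,0,0,0,0,-5,85],[0,0,0,0,0,0,85]]]';python3 -c "
from h import *
to(.5517,-.18,.42,np.radians(196.))"
```

```text
time: 7.57
eef_pos: [0.522, -0.0749, 0.2849]
ee_rot: [-3.141, 0.001, -0.096]
force: [1.3, -0.5, 0.9]
width: 0.126
grip_force: 0.0
time: 7.98
eef_pos: [0.5246, -0.0753, 0.4087]
ee_rot: [3.135, -0.009, 0.521]
force: [-0.3, -0.1, -0.9]
width: 0.848
grip_force: 0.0
time: 8.4
eef_pos: [0.5233, -0.0751, 0.4049]
ee_rot: [3.138, -0.002, 1.132]
time: 8.82
eef_pos: [0.5233, -0.0751, 0.4049]
ee_rot: [3.138, 0.0, 1.743]
time: 9.23
eef_pos: [0.5233, -0.0751, 0.4049]
ee_rot: [3.139, 0.002, 2.353]
time: 9.65
eef_pos: [0.5233, -0.0751, 0.4049]
ee_rot: [3.141, 0.003, 2.964]
time: 10.07
eef_pos: [0.5232, -0.0751, 0.4048]
ee_rot: [-3.141, 0.003, -2.87]
force: [-0.3, -0.1, 0.8]
width: 0.995
grip_force: 0.0
shift [   0.7 -108.7  -15.1] turn [-0.04  0.17 -0.43] j [-0.14  0.3   0.49  1.76  0.   -0.41] t 10.0667 F [-0.3 -0.1  0.8] [-0.01  0.02 -0.03]
```

```bash
python3 -m jog '[[[0.7,-36,0,0,0,0,85],[0,-36,0,0,0,0,85],[0,-36,0,0,0,0,85],[0,0,0,0,0,0,85],[0,0,0,0,0,0,85]]]';python3 - <<'E'
from h import *
from meas import *
c,W=cloud("wrist");np.savez('w5.npz',W=W,im=c["image"]);save('w5.png',c["image"])
meas('w5.npz'); to(.5517,-.18,.42,np.radians(196.))
E
```

```text
time: 10.48
eef_pos: [0.5512, -0.1813, 0.4033]
ee_rot: [3.141, 0.0, -2.876]
force: [-0.5, -0.2, -0.9]
width: 0.995
grip_force: 0.0
bar z 0.17371256945496474 ang 83.24671 mid [ 0.5492 -0.1849] len 0.247916576997111 w [-0.0146  0.0316]
knob 1006 0.2374870744846757 ((551.5791015625, -181.4995880126953), (59.039703369140625, 19.455547332763672), 15.679692268371582)
vent 284 [ 0.6087 -0.1505  0.1666]
valve 68 [ 0.4931 -0.2104  0.1556]
handle 1368 [ 0.4233 -0.1657  0.1075] ang 174.27842614557687
handle 156 [ 0.6691 -0.2263  0.1064] ang -22.701963227883756
rim 539.4168090820312 -180.13967895507812 127.87455749511719
shift [ -0.7  -0.2 -16.1] turn [ 0.03  0.04 -0.69] j [-0.32  0.42  0.67  1.82  0.   -0.58] t 10.5333 F [ 0.2  0.4 -0.3] [ 0.   -0.02 -0.01]
```

View pics/w5.png

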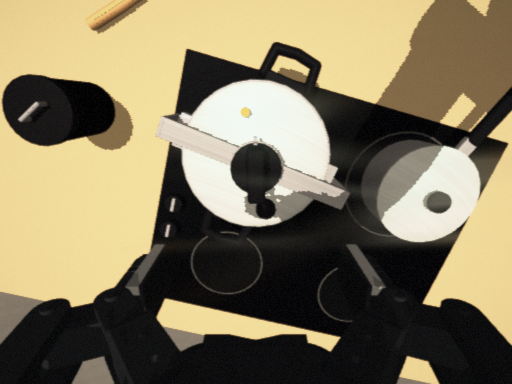

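The wrist view shows the bar at home from (160,130) to (345,195), with the knob at (257,167), vent at (264,208) and valve at (246,112). The pot hasn't moved, and the bar is at 83.2° against the pot y axis at about 83.4°. The knob's grip bar is at 15.7°, so I'll descend on it.

```bash
python3 -m jog '[[[0,0,40,0,0,-0.4,50],[0,0,40,0,0,0,50],[0,0,40,0,0,0,50],[0,0,25,0,0,0,50],[0,0,0,0,0,0,50]]]';python3 -c "
from h import *
to(.5515,-.1807,.2215,np.radians(195.7))"
```

```text
time: 10.95
eef_pos: [0.547, -0.1768, 0.2532]
ee_rot: [3.135, -0.009, -2.863]
force: [-0.6, 0.3, 0.2]
width: 0.586
grip_force: 0.0
shift [-3.6 -5.2 31.6] turn [ 0.4  -0.54  0.24] j [-0.31  0.4   0.25  1.43  0.   -0.59] t 10.95 F [-0.6  0.3  0.2] [0.02 0.06 0.03]
```

```bash
python3 -m jog '[[[0,0,0,0,0,0,50],[0,0,0,0,0,0,50]]]';python3 -c "
from h import *
to(.5515,-.1807,.2215,np.radians(195.7))"
```

```text
time: 11.12
eef_pos: [0.5518, -0.179, 0.2621]
ee_rot: [-3.139, 0.004, -2.864]
force: [0.2, -1.0, 0.3]
width: 0.587
grip_force: 0.0
shift [ 0.9 -1.4 40.6] turn [-0.13  0.22  0.23] j [-0.31  0.39  0.26  1.44  0.   -0.59] t 11.1167 F [ 0.2 -1.   0.3] [-0.04 -0.02  0.04]
```

```bash
python3 -m jog '[[[0.9,-1.4,14,0,0,0.2,50],[0,0,14,0,0,0,50],[0,0,12,0,0,0,50],[0,0,0,0,0,0,50],[0,0,0,0,0,0,50]]]';python3 -c "
from h import *
to(.5515,-.1807,.2215,np.radians(195.7))"
```

```text
time: 11.53
eef_pos: [0.5513, -0.1813, 0.2215]
ee_rot: [-3.14, 0.003, -2.868]
force: [-0.5, 1.0, 0.4]
width: 0.587
grip_force: 0.0
shift [-0.4  0.5  0. ] turn [-0.11  0.17 -0.01] j [-0.32  0.41  0.18  1.34  0.   -0.59] t 11.5333 F [-0.5  1.   0.4] [ 0.   -0.   -0.04]
```

```bash
python3 -m jog '[[[-0.4,0.5,0,0,0,0,0],[0,0,0,0,0,0,0],[0,0,0,0,0,0,0],[0,0,0,0,0,0,0],[0,0,0,0,0,0,0]]]' 30;python3 -c "
from h import *
to(.5515,-.1807,.2215,np.radians(195.7))"
```

```text
time: 11.95
eef_pos: [0.5513, -0.1806, 0.221]
ee_rot: [-3.14, 0.003, -2.868]
force: [0.1, 0.4, 6.4]
width: 0.228
grip_force: 34.3
shift [-0.1 -0.2 -0.5] turn [-0.08  0.18 -0.01] j [-0.32  0.41  0.18  1.34  0.   -0.59] t 11.95 F [0.1 0.4 6.4] [ 0.28 -0.07 -0.  ]
```

```bash
python3 -m jog '[[[0,0,-0.5,0,0,0,0],[0,0,0,0,0,0,0]]]';python3 -c "
from h import *
to(.5515,-.1807,.2215,np.radians(195.7))"; for i in 1 2; do python3 -m jog '[[[0,0,0.04,0,0,3,0],[0,0,0.04,0,0,3,0],[0,0,0.04,0,0,3,0],[0,0,0,0,0,0,0]]]';python3 -c "
from h import *
to(.5515,-.1807,.2215,np.radians(195.7))"; done
```

```text
time: 12.12
eef_pos: [0.5513, -0.1806, 0.221]
ee_rot: [-3.14, 0.003, -2.868]
force: [1.3, 0.8, 7.6]
width: 0.228
grip_force: 34.2
shift [-0.2 -0.2 -0.5] turn [-0.07  0.15 -0.01] j [-0.32  0.41  0.18  1.34  0.   -0.59] t 12.1167 F [1.3 0.8 7.6] [ 0.23 -0.17 -0.  ]
time: 12.45
eef_pos: [0.5513, -0.1806, 0.2209]
ee_rot: [-3.141, 0.003, -3.026]
force: [0.6, 0.8, 6.0]
width: 0.228
grip_force: 34.4
shift [-0.2 -0.1 -0.6] turn [-0.05  0.16 -9.1 ] j [-0.32  0.41  0.18  1.34  0.   -0.43] t 12.45 F [0.6 0.8 6. ] [ 0.24 -0.17  0.13]
time: 12.78
eef_pos: [0.5512, -0.1805, 0.2207]
ee_rot: [-3.141, 0.003, 3.1]
force: [0.5, 1.5, 6.8]
width: 0.227
grip_force: 34.4
shift [-0.3 -0.2 -0.8] turn [ -0.04   0.16 -18.09] j [-0.32  0.41  0.18  1.34  0.   -0.27] t 12.7833 F [0.5 1.5 6.8] [ 0.26 -0.19  0.06]
```

```bash
cat > p.py <<'E'
from h import *
s=r.sense();print('j6',s["joints"][5].round(3),'tau',s["wrist_torque"].round(3),'F',s["force"].round(1),'p',(s["eef_pos"]*1e3).round(1),'t',s["time"])
E
for i in 1 2 3 4; do python3 -m jog '[[[0,0,-0.3,0,0,3,0],[0,0,0,0,0,3,0],[0,0,0,0,0,3,0],[0,0,0,0,0,0,0]]]'>/dev/null;python3 p.py; done
```

```text
j6 -0.119 tau [ 0.255 -0.32   0.082] F [0.9 1.  5.6] p [ 551.2 -180.4  220.7] t 13.1167
j6 0.037 tau [ 0.297 -0.452  0.083] F [1.3 2.1 4. ] p [ 551.1 -180.4  220.6] t 13.45
j6 0.193 tau [ 0.297 -0.679  0.111] F [2.3 1.8 2.3] p [ 551.  -180.3  220.5] t 13.7833
j6 0.35 tau [ 0.383 -0.934  0.073] F [2.6 2.3 1.2] p [ 551.  -180.3  220.6] t 14.1167
```

```bash
python3 -m jog '[[[0,0.6,0.04,0,0,3,0],[0,0,0.04,0,0,3,0],[0,0,0.04,0,0,3,0],[0,0,0,0,0,0,0]]]'>/dev/null;python3 p.py; for i in 1 2 3; do python3 -m jog '[[[0,0,0.04,0,0,3,0],[0,0,0.04,0,0,3,0],[0,0,0.04,0,0,3,0],[0,0,0,0,0,0,0]]]'>/dev/null;python3 p.py; done
```

```text
j6 0.508 tau [ 0.221 -0.899 -0.111] F [4.3 2.5 2.1] p [ 551.2 -180.   220.5] t 14.45
j6 0.665 tau [ 0.3   -0.904 -0.069] F [3.2 2.1 1.6] p [ 551.2 -180.1  220.5] t 14.7833
j6 0.821 tau [ 0.248 -0.938  0.058] F [4.1 2.1 2.1] p [ 551.2 -180.   220.5] t 15.1167
j6 0.979 tau [ 0.284 -0.903 -0.122] F [3.9 1.5 4.1] p [ 551.3 -179.9  220.5] t 15.45
```

```bash
for i in 1 2 3; do python3 -m jog '[[[0,0,0,0,0,0,0]]]'>/dev/null;python3 p.py; done; python3 - <<'E'
from h import *
c,W=cloud("wrist");save('w6.png',cv2.resize(c["image"][60:360,100:412],None,fx=1.9,fy=1.9,interpolation=cv2.INTER_CUBIC))
E
```

```text
j6 0.978 tau [ 0.36  -1.015 -0.123] F [4.9 2.2 3. ] p [ 551.2 -180.   220.5] t 15.5333
j6 0.978 tau [ 0.387 -1.022 -0.113] F [4.8 2.4 2.7] p [ 551.2 -180.   220.5] t 15.6167
j6 0.978 tau [ 0.387 -1.015 -0.161] F [4.5 1.9 2.7] p [ 551.3 -180.   220.5] t 15.7
```

View pics/w6.png

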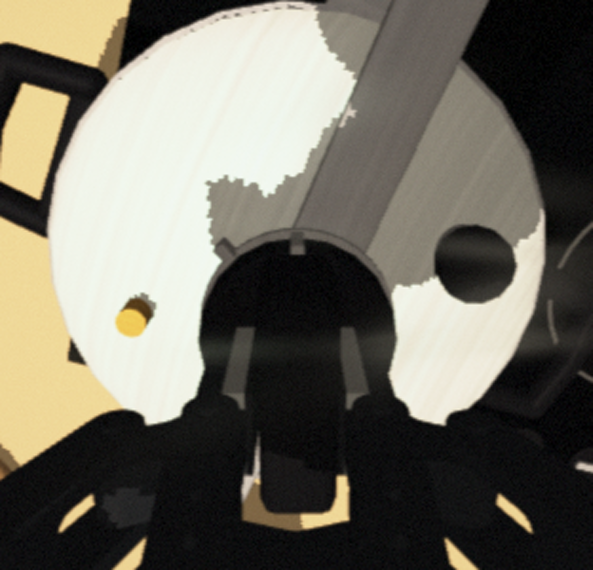

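The picture shows the steel nick on the skirt at crop (297,243) and the collar's witness mark at crop (225,250). They are already separated, so the ratchet has slipped. I'll measure the angle before turning any further.

```bash
python3 - <<'E'
from h import *
s=r.sense();c=r.camera("wrist");K=c["K"];T=np.eye(4);T[:3,:3]=R.from_euler('xyz',s["ee_rot"]).as_matrix();T[:3,3]=s["eef_pos"];M=T@c["T_tool_cam"]
np.savez('w6.npz',im=c["image"],M=M,K=K)
for nm,p,zs in(('nick',(297,243),(.194,.1975)),('wit',(225,250),(.182,.187,.192)),('wit_out',(220,243),(.187,)),('wit_in',(231,258),(.187,))):
    u,v=p[0]/1.9+100,p[1]/1.9+60
    d=M[:3,:3]@np.array([(u-K[0,2])/K[0,0],-(v-K[1,2])/K[1,1],-1]);o=M[:3,3]
    for z in zs:
        P=o+d*(z-o[2])/d[2]; w=P[:2]-s["eef_pos"][:2]; print(nm,z,'r',(np.hypot(*w)*1e3).round(1),'ang',np.degrees(np.arctan2(w[1],w[0])).round(1))
print('tool yaw',np.degrees(s["ee_rot"][2]))
E
```

```text
nick 0.194 r 30.2 ang 104.5
nick 0.1975 r 31.3 ang 104.6
wit 0.182 r 32.9 ang 148.6
wit 0.187 r 33.7 ang 146.0
wit 0.192 r 34.5 ang 143.4
wit_out 0.187 r 36.4 ang 145.4
wit_in 0.187 r 30.5 ang 146.6
tool yaw 105.86202177815895
```

The geometry gives a nick–witness separation of about 41°. That is one full click (30°) plus a slip into the second tooth, which fits the torque history: -0.11, -0.07, 0.06, now -0.12. Backing off would loosen the screw, so I'll ease forward about 17° to the seat of the second click and no further.

```bash
for i in 1 2 3; do python3 -m jog '[[[0,0,0,0,0,2,0],[0,0,0,0,0,2,0],[0,0,0,0,0,0,0],[0,0,0,0,0,0,0]]]'>/dev/null;python3 p.py; done
cat > sep.py <<'E'
from h import *
s=r.sense();c=r.camera("wrist");K=c["K"];T=np.eye(4);T[:3,:3]=R.from_euler('xyz',s["ee_rot"]).as_matrix();T[:3,3]=s["eef_pos"];M=T@c["T_tool_cam"]
np.savez('w7.npz',im=c["image"],M=M,K=K,e=s["eef_pos"])
save('w7.png',cv2.resize(c["image"][60:360,100:412],None,fx=1.9,fy=1.9,interpolation=cv2.INTER_CUBIC))
E
python3 sep.py
```

```text
j6 1.048 tau [ 0.356 -1.064 -0.066] F [4.7 1.8 3.4] p [ 551.2 -180.   220.5] t 16.1333
j6 1.117 tau [ 0.365 -1.068 -0.042] F [4.9 2.3 2.9] p [ 551.2 -180.   220.5] t 16.4667
j6 1.187 tau [ 0.389 -1.1    0.013] F [5.2 3.  3.4] p [ 551.3 -180.   220.5] t 16.8
```

View pics/w7.png

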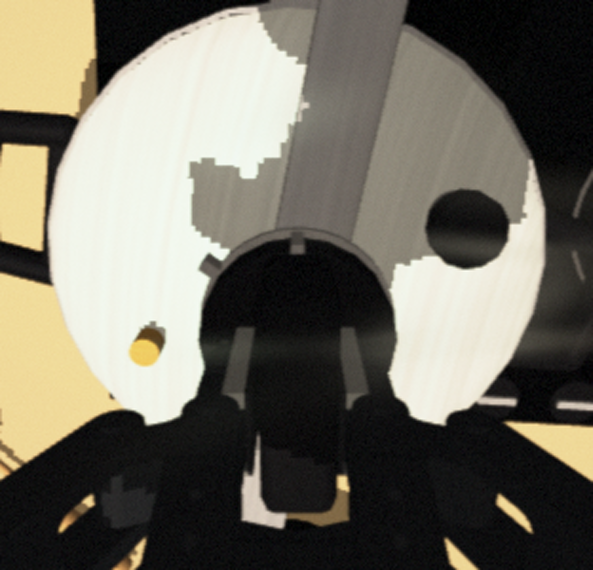

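The mark has moved to (210,265), about 53° from the nick, so the collar is standing still. The torque is near zero, just short of the second seat. Two small steps will find it.

```bash
for i in 1 2; do python3 -m jog '[[[0,0,0,0,0,2,0],[0,0,0,0,0,0,0],[0,0,0,0,0,0,0]]]'>/dev/null;python3 p.py; done
```

```text
j6 1.222 tau [ 0.322 -1.071 -0.025] F [4.3 2.9 2.9] p [ 551.3 -180.   220.5] t 17.1
j6 1.257 tau [ 0.389 -0.991 -0.045] F [4.7 2.8 2.8] p [ 551.3 -180.   220.5] t 17.35
```

```bash
python3 -m jog '[[[0,0,0,0,0,2,0],[0,0,0,0,0,0,0],[0,0,0,0,0,0,0]]]'>/dev/null;python3 p.py; python3 -m jog '[[[0,0,0,0,0,0,50],[0,0,0,0,0,0,50],[0,0,0,0,0,0,50],[0,0,0,0,0,0,50],[0,0,0,0,0,0,50]]]'; python3 p.py; python3 -m jog '[[[0,0,-10,0,0,0,50],[0,0,-25,0,0,0,50],[0,0,-35,0,0,0,50],[0,0,-40,0,0,0,50],[0,0,-40,0,0,0,50]]]';  python3 -m jog '[[[0,0,-30,0,0,0,50],[0,0,0,0,0,0,50],[0,0,0,0,0,0,50],[0,0,0,0,0,0,50]]]'; python3 - <<'E'
from h import *
from meas import *
c,W=cloud("wrist");np.savez('w8.npz',W=W,im=c["image"])
meas('w8.npz');save('w8.png',cv2.resize(c["image"][60:260,130:382],None,fx=3,fy=3,interpolation=cv2.INTER_CUBIC))
E
```

```text
j6 1.292 tau [ 0.428 -1.046  0.035] F [5.3 1.8 2.9] p [ 551.3 -180.   220.5] t 17.6
time: 18.02
eef_pos: [0.55, -0.1803, 0.2196]
ee_rot: [-3.14, 0.0, 1.53]
force: [0.8, 1.0, -0.1]
width: 0.588
grip_force: 0.0
j6 1.295 tau [0.021 0.02  0.001] F [ 0.8  1.  -0.1] p [ 550.  -180.3  219.6] t 18.0167
time: 18.43
eef_pos: [0.5499, -0.1799, 0.3722]
ee_rot: [-3.141, 0.0, 1.531]
force: [2.5, -0.2, 0.3]
width: 0.585
grip_force: 0.0
time: 18.77
eef_pos: [0.5506, -0.1801, 0.4001]
ee_rot: [-3.141, 0.0, 1.53]
force: [-0.0, 0.3, -0.9]
width: 0.587
grip_force: 0.0
bar z 0.17380654613084381 ang 80.98561 mid [ 0.5524 -0.1573] len 0.209141826969603 w [-0.0195  0.031 ]
knob 1032 0.23685113633440444 ((551.8328247070312, -180.093017578125), (59.09197235107422, 19.594396591186523), 87.28703308105469)
vent 320 [ 0.6103 -0.1492  0.1667]
valve 65 [ 0.4937 -0.2103  0.1554]
handle 804 [ 0.4196 -0.1613  0.1075] ang 172.6165032039832
handle 922 [ 0.6854 -0.1918  0.1071] ang -5.655401100335914
rim 551.1879272460938 -171.89027404785156 113.29106903076172
```

View pics/w8.png

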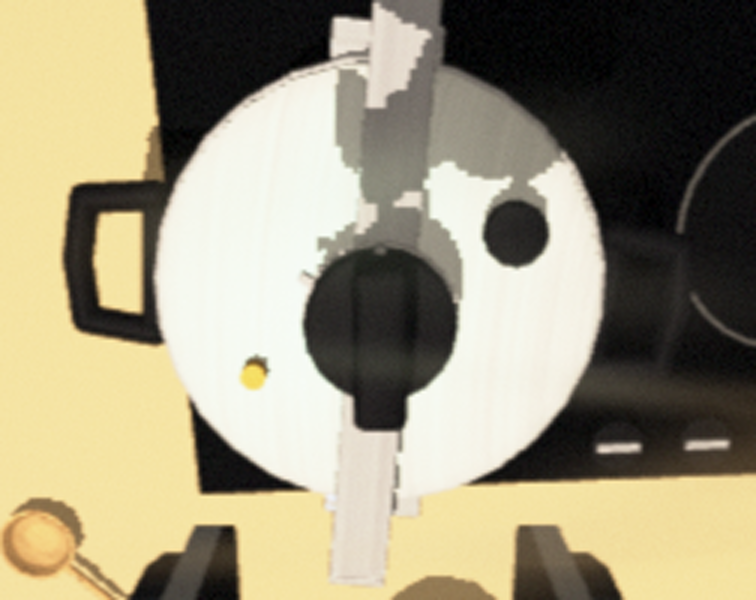

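The wrist view shows the bar from (405,0) to (358,580), at the clockwise end of both lugs at (350,40) and (405,505). The vent at (515,232), valve at (253,375) and handle have not moved. The knob's nick is at (380,250) and the witness mark near (308,277), two teeth apart. I'll re-fit the bar angle using only bar pixels, then hand in.

```bash
python3 - <<'E'
from h import *
for f in('w5.npz','w8.npz'):
    d=np.load(f);W=d['W'];D=W-[.5515,-.1803,0];rr=np.hypot(D[...,0],D[...,1]);v=np.mgrid[:384,:512][0]
    a=np.degrees(np.arctan2(D[...,1],D[...,0]))
    for c in(83,-97):
        m=(abs(W[...,2]-.174)<.004)&(rr>.06)&(rr<.12)&(abs(a-c)<20)&(v<225)
        l=cv2.fitLine(W[m][:,:2].astype(np.float32),cv2.DIST_HUBER,0,.01,.01).ravel();print(f,c,m.sum(),np.degrees(np.arctan2(l[1],l[0]))%180, np.median(a[m])%180)
    Z=None
s=r.sense();print(s["time"],s["force"])
E
```

```text
w5.npz 83 880 82.840965 82.7103222705164
w5.npz -97 1051 82.543 82.99740592058534
w8.npz 83 1216 82.915855 82.88242905743297
w8.npz -97 315 31.448044 82.54192521313095
18.8167 [ 0.83631937 -0.1366175  -1.02869975]
```

The bar is still at 82.9°, so the bridge is home and the pot hasn't moved. Handing in now.

```bash
python3 -c "
from bench import r
print(r.finish_job())"
```

```text
the job is handed in; nothing more can be done
None
```

I handed the job in at about 19 s: the bridge is hard against its stops, the knob was turned down through its second click (the first slipped by unnoticed) and left tight, the arm has let go, and the last images showed the cooker had not moved.

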